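# Fit the chip-socket adapter to the phone-parts programmer

## Task

Fit the adapter with the square chip socket to the programmer. Swing the programmer's dust cover fully aside, take that adapter out of the foam tray and lay it down flat on the mat to change your grip, then press it straight down over the two snap hooks, the right way round, until both hooks click and it sits flush. Leave the other things on the bench where they are.

Things in the scene. Friction and masses are not known exactly. Their poses are not given: they have to be found in the camera images.
- adapter_center (a point): centre (half-way up) of the adapter to fit: black block 62 long (x), 46 wide (y), 26 high (z up), 60 to 130 g, in one of the tray's two nests. On top a square grey chip socket with brass contacts, nearer its +x end; the top is bare at its -x end. Under the -x end is an open pocket 19 x 27, 8 deep, that takes the programmer's connector. End faces are flat, 46 wide
- adapter_ridge (a point): outer middle of the catch ridge on the adapter's +y long side (the -y side is alike), 23 from its centre and 14 above its underside. In the middle of each long side is a slot 24 wide (along x), 4 deep, open at top and bottom; the ridge crosses it from 11 to 17 above the underside, flush with the side, so the width over both ridges is 46
- seat (a point): point on the programmer's top where the centre of the adapter's underside belongs; axes as the seated adapter's (z up, -x towards the connector and cover). Seated, the adapter's centre is 13 above it, with 1 to 2 mm of play sideways and lengthwise. The programmer is a dark flat case, fixed, top 37 above the table, reaching 100 towards -x, 55 towards +x and 48 to either side
- hook_left_top (a point): top of the snap hook on the seat's +y side, 25.75 from the seat's centre line. Each hook is 20 wide (along x), 25 high, a stem 3.5 thick with an inward barb that reaches to 20.5 from the centre line, sloped on top, flat beneath at 17.6 above the seat. The ridges meet the slopes when the adapter is about 12 above its seat; it clicks in the last millimetre
- hook_right_top (a point): top of the like snap hook on the seat's -y side. Pressing the adapter home takes about 8 to 16 N in all, over both hooks together
- connector (a point): top centre of the connector block (14 x 22, 5 high) on the programmer, 18.5 from the seat point towards -x; the closed dust cover lies over it and holds the adapter off
- cover_pin (a point): axis of the dust cover's single upright pivot pin, at the height of the cover's top face: 47 towards -x and 19 towards +y of the seat, 8.5 above the programmer's top. The pin's head stands 10.5 above the top: fingertips holding the adapter by its ends should be 11 or more above its underside
- cover_knob (a point): centre (half-way up) of the dust cover's upright round knob, 10 in diameter and 14 high, 28 from the pin; it stands 22.5 above the programmer's top at its highest
- dust_cover (a joint): swing of the flat steel dust cover (22 x 28, 3 thick) about its pin, rad: near 0 closed over the connector, grows clockwise seen from above to its stop at 2.0, fully aside; it turns with light friction and stays where it is left
- hook_left (a joint): outward bend of the snap hook on the seat's +y side, rad: 0 relaxed, about 0.15 while the ridge passes, back to 0 when it has clicked
- hook_right (a joint): outward bend of the snap hook on the seat's -y side, in the same way
- tray: dark grey foam tray, 90 (x) x 208 (y) x 28 high, fixed; origin at the centre of its underside, on the mat. Two nests at y = +-41, 65 x 49, floor 6 above the underside: an adapter stands out by 4. Closed round the ends; finger cut-outs 36 wide (along x), 29 deep, down to the floor, open at the middle of both long sides of each nest (33 between the nests)
- mat_clear (a point): point on the mat's upper face (3 above the table) between programmer and tray, with room to lay the adapter: nothing else lies within 70 in x and 60 in y of it
- slot_adapter_center (a point): centre (half-way up) of the other adapter in the tray, same outer size but with three long ivory slots on top and plain sides; not wanted, leave it
- screwdriver: a dark screwdriver lying on the mat nearest the robot, 160 long, to be left alone
- phone: a black phone 148 x 72 x 8 lying beyond the work, to be left alone; origin at the centre of its underside
- tape_roll: a roll of tape lying flat, 84 across, 18 high, to be left alone; origin at the centre of its underside
- flux_jar: a small amber jar with a white cap, 42 across, 34 high, standing beyond the clear spot, to be left alone; origin at the centre of its underside
- tweezers: steel tweezers 116 long, 8 high, lying at the back of the mat, to be left alone
- screw_dish: a steel dish 72 across, 16 high, to be left alone; origin at the centre of its underside

How it is judged:
By the outcome, as a careful person would: the job done as asked, in the order asked, and still so for the second after the job is handed in, with the robot touching nothing.
It also fails if it takes over 64 s, if anything falls off the work surface, if the arm or the gripper's body presses on something with over 40 N, if the wrist force passes 120 N, or if a joint passes its speed limit or range.

## Robot

A 7-joint arm with a two-finger parallel gripper is mounted at the origin on the work surface. World frame = base frame: x ahead of the robot, y to its left, z up, the work surface at z = 0. Lengths are in m, angles in degrees, forces in N, time in s.
With the tool pointing down it reaches from about 0.4 to 0.75 m from the base axis. Payload 19.5 kg.
Tool frame: the origin (TCP) lies at the very end of the fingers, on their centre line; the grasp point (between the pads) lies grip_point_offset behind it (grip_point_offset is the distance from the TCP to the grasp point, in m); z points along the fingers, y is the line along which they close (so a half turn about z gives the same grasp; the last joint's range is limited). The gripper opens to 85 mm and grips with 20 to 120 N. Pads are 22 mm wide; open, the fingers measure 114 mm over their backs; the gripper's body (76 mm by 85 mm) begins 54 mm behind the grasp point. The pads swing forward as they close: fully open they stand 13 mm farther back than shut.
Start: joints at [-72.004, 40.479, -1.581, 85.061, 1.261, 54.483, -4.326], TCP at [0.2, 0.539, 0.231] pointing down, gripper open.
Joint ranges: [-155.06, 155.06], [-18.47, 123.98], [-90, 86.84], [0, 140.48], [-83.41, 263.41], [0, 116], [-161.91, 161.91]. Speed limits (degrees/s): [108.29, 108.29, 147.25, 147.25, 172.46, 172.46, 172.46].

## Interface

Orientations are given as a 3x3 rotation matrix whose columns are the frame's x, y, z axes.
In Python, from cell import move_to, move_straight, move_joints, gripper_to, wait, inverse_kinematics, camera, IKError, job_done, find_in, regions_of, landmark_of, current_time_s, current_joint_positions, current_joint_vel, current_tau, current_ee_pos, current_ee_rot, current_force, current_torque, current_width, current_grasp_force, grip_point_offset gives the robot as it stands. Calls block until the motion is done:
- move_to(position, orientation): joint-space move of the TCP to a pose.
- move_straight(position, rotation=None, rate=0.15, threshold=None): straight line of the TCP; rotation=None keeps the orientation; rate is the mean speed in m/s. With threshold (N) it stops when the force on the tool has changed by that much, and returns True; else False.
- move_joints(angles): joint-space move.
- gripper_to(opening): opening from 0.0 (shut) to 1.0 (fully open); the grip force is fixed at half the most; returns when the fingers have stopped.
- wait(seconds).
- inverse_kinematics(position, orientation): joint angles nearest the present ones, or None.
- camera(name): name is "scene" or "top"; returns a dict with "img" (480x640x3 uint8, red, green, blue), "range_z" (480x640 float32, m along the optical axis (not along the pixel's ray), 0 where there is no reading), "fov_y" (degrees; the focal length in pixels is half the picture's height over the tangent of half this angle, whatever the lens; pixels are square), "cx", "cy" (the principal point, pixels), "rvec" (rotation vector, rad) and "tvec" (3), from world to camera coordinates, as OpenCV has them. Camera axes: x right, y down, z forward; pixel columns grow to the right and rows downward; lengths in m; the calibration is good to about 2 mm. A picture is of the moment at which its call begins.
A pose or a line that the arm cannot do raises IKError and nothing moves.
- job_done(): hands the job in; it is judged then, once.
Trained networks look in the newest picture that a camera, given by its name, has taken for a name from the list of things; names that differ only in an ending like _2 or _b are one class to them, and where a whole thing is asked for, a point or a joint stands for the part that bears it (a point fixed in the world has none). Each returns a list of dicts, best first, with "p" (0 to 1); they miss things now and then, are a little off and sometimes report something else, mostly with a low value. They report only what shows in the picture. A call takes as long as a camera call.
- find_in(camera, query): "extent" ([centre column, centre row, width, height] in pixels, round what is visible of it).
- regions_of(camera, query): "pixels" (480x640 bool, what is visible of it) and "extent" ([centre column, centre row, width, height] in pixels, round what is visible of it).
- landmark_of(camera, query): "location" ([column, row] in pixels: a listed point, or the origin of a listed thing).
Readings, each from a call of its own:
- current_time_s(): time.
- current_joint_positions(): joint angles.
- current_joint_vel(): joint speeds.
- current_tau(): joint torques, N m.
- current_ee_pos(): TCP position.
- current_ee_rot(): TCP orientation.
- current_force(): force on the tool from outside, world axes, zero at the start.
- current_torque(): the same for the moment, N m.
- current_width(): opening from 0.0 (shut) to 1.0 (fully open).
- current_grasp_force(): force on a finger pad.
Only numpy, scipy, OpenCV 4.12 (cv2) and the standard library are available. Lean on these libraries where they do the work, as an engineer would, in place of code of your own. Each camera call takes 0.05 s, during which the arm holds its last target. There are 200 camera calls.

## Working session

There is one attempt and no reset: what is moved stays moved. The work goes in short steps, each a Python script; the robot and the scene stay as the last script left them, time stands still between calls to the robot, and variables do not carry over. Pictures are saved under pics/ and viewed, at most 10 in all, crops included, and the job is handed in when it is done.

```bash
mkdir -p pics; ls; cat > h.py <<'E'
import numpy as np, cv2
from cell import *
def ray(c,px):
    R=cv2.Rodrigues(np.array(c["rvec"],float))[0]; t=np.array(c["tvec"],float).ravel()
    f=240/np.tan(np.radians(c["fov_y"])/2)
    d=np.array([(px[0]-c["cx"])/f,(px[1]-c["cy"])/f,1.])
    return -R.T@t, R.T@d
def at_z(c,px,z):
    o,d=ray(c,px); return o+d*(z-o[2])/d[2]
def depth_pt(c,px):
    o,d=ray(c,px); u,v=int(round(px[0])),int(round(px[1]))
    w=c["range_z"][max(v-1,0):v+2,max(u-1,0):u+2]; w=w[w>0]
    return o+d*np.median(w) if w.size else None
def cloud(c):
    R=cv2.Rodrigues(np.array(c["rvec"],float))[0]; t=np.array(c["tvec"],float).ravel()
    f=240/np.tan(np.radians(c["fov_y"])/2)
    v,u=np.mgrid[:480,:640]; Z=c["range_z"]
    P=np.stack([(u-c["cx"])/f*Z,(v-c["cy"])/f*Z,Z],-1)
    return (P-t)@R
def down(yaw): # y axis (closing) direction at angle yaw deg in world; z down
    a=np.radians(yaw); y=np.array([np.cos(a),np.sin(a),0]); z=np.array([0,0,-1.])
    return np.stack([np.cross(y,z),y,z],1)
def save(c,n): cv2.imwrite("pics/"+n,c["img"][:,:,::-1])
E
python3 - <<'E'
from h import *
np.set_printoptions(precision=4,suppress=True)
print(current_time_s(),grip_point_offset if not callable(grip_point_offset) else grip_point_offset(), current_width())
print(current_ee_rot())
for n in["top","scene"]:
    c=camera(n); save(c,n+"0.png"); print(n,c["fov_y"],c["cx"],c["cy"],ray(c,(c["cx"],c["cy"])))
    for q in["adapter_center","adapter_ridge","seat","hook_left_top","hook_right_top","connector","cover_pin","cover_knob","tray","mat_clear","slot_adapter_center","screwdriver","phone","tape_roll","flux_jar","tweezers","screw_dish"]:
        for l in landmark_of(n,q)[:2]:
            print(q,round(l["p"],2),np.round(l["location"],1),depth_pt(c,l["location"]))
E
```

```text
pics
0.0 0.0187 0.9972196547291943
[[-0.9374  0.3483 -0.0003]
 [ 0.3483  0.9374 -0.001 ]
 [-0.     -0.0011 -1.    ]]
top 56.17479421467956 315.6189384731997 234.13777447177904 (array([ 0.5632, -0.0662,  0.9513]), array([ 0.0082,  0.0126, -0.9999]))
adapter_center 0.95 [431.9 228.5] [ 0.583  -0.2903  0.0371]
adapter_center 0.54 [481.8 322.8] [ 0.3877 -0.4009  0.0097]
adapter_ridge 0.95 [420.8 224.9] [ 0.5906 -0.2707  0.0241]
adapter_ridge 0.32 [402.1 153.6] [ 0.7414 -0.2359  0.0025]
seat 0.65 [179.9 227.7] [0.5827 0.2218 0.0389]
hook_left_top 0.61 [161.6 229.3] [0.5794 0.2599 0.0372]
hook_right_top 0.66 [190.2 225.4] [0.5869 0.1945 0.0603]
hook_right_top 0.27 [174.1 245. ] [0.5476 0.2312 0.0457]
connector 0.96 [179.9 233.5] [0.5708 0.2198 0.045 ]
cover_pin 0.8 [172.  245.5] [0.5465 0.2356 0.0455]
cover_pin 0.67 [389. 228.] [ 0.5837 -0.2036  0.0367]
cover_knob 0.69 [179.8 238.6] [0.5606 0.2153 0.0599]
tray 0.73 [408.  225.4] [ 0.5899 -0.2475  0.0087]
tray 0.47 [181.5 236.5] [0.5648 0.216  0.0468]
mat_clear 0.75 [288.4 250.7] [0.5358 0.003  0.004 ]
slot_adapter_center 0.58 [389.  226.1]
[... 1290 characters left out ...]
63]
tray 0.87 [248.1 227.6] [ 0.6071 -0.2345  0.0364]
mat_clear 0.77 [346.1 254. ] [0.5375 0.0074 0.0032]
mat_clear 0.65 [259.1 226.8] [ 0.5917 -0.2116  0.0375]
slot_adapter_center 0.66 [261.7 228.9] [ 0.5943 -0.2017  0.0366]
screwdriver 0.56 [361.6 220.3] [ 0.4012 -0.0188  0.0064]
phone 0.91 [283.4 321.1] [ 0.7938 -0.0014  0.0129]
phone 0.36 [245.9 229.1] [ 0.6139 -0.2363  0.0355]
tape_roll 0.73 [212.9 269.4] [ 0.7427 -0.2383  0.0019]
flux_jar 0.55 [327.8 283.6] [0.6546 0.0233 0.0122]
flux_jar 0.47 [245.6 230.3] [ 0.6183 -0.2338  0.0357]
tweezers 0.75 [395.9 352.2] [0.7398 0.2242 0.0027]
tweezers 0.65 [215. 271.] [ 0.7457 -0.2288  0.0038]
screw_dish 0.31 [423.3 290. ] [0.5906 0.2187 0.0378]
```

```bash
python3 - <<'E'
import cv2,numpy as np
a=cv2.imread("pics/top0.png");s=cv2.imread("pics/scene0.png")
r=lambda i,x,y,w,h:cv2.resize(i[y:y+h,x:x+w],(400,300),interpolation=cv2.INTER_CUBIC)
cv2.imwrite("pics/m1.png",np.vstack([np.hstack([r(a,130,185,112,84),r(a,355,183,112,84)]),np.hstack([r(s,370,235,112,84),r(s,190,180,112,84)])]))
E
```

```text
(no output)
```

View pics/m1.png

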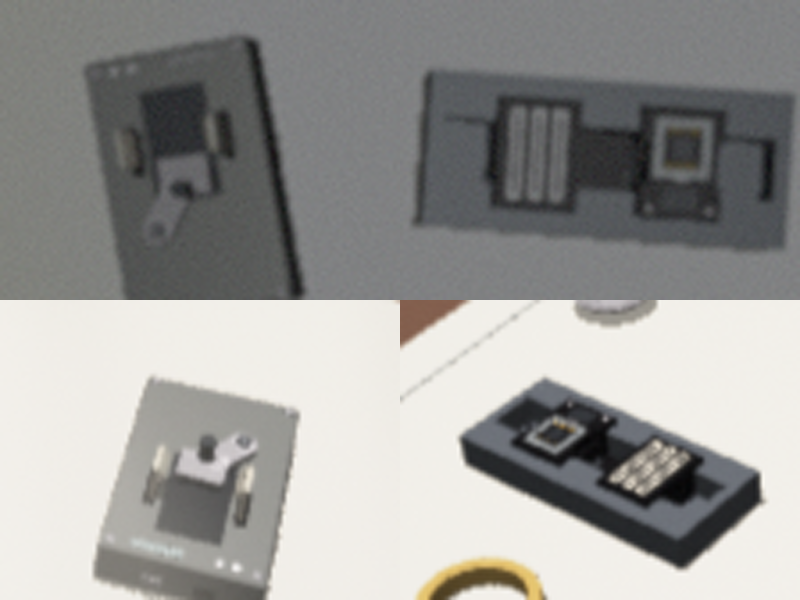

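View pics/scene0.png

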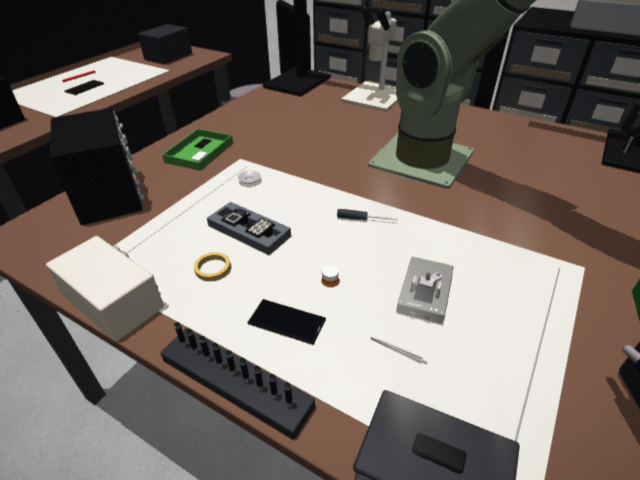

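```bash
cat >> h.py <<'E'
def rect(c,xy,z,r,tol=.004):
    P=cloud(c); m=(abs(P[...,2]-z)<tol)&(np.hypot(P[...,0]-xy[0],P[...,1]-xy[1])<r)&(c["range_z"]>0)
    m=cv2.morphologyEx(m.astype(np.uint8),cv2.MORPH_OPEN,np.ones((2,2)))
    n,l,s,_=cv2.connectedComponentsWithStats(m); k=1+np.argmax(s[1:,4]); m=l==k
    Q=P[m]
    # project onto plane z along rays to cut depth noise
    o,_=ray(c,(0,0)); Q=o+(Q-o)*((z-o[2])/(Q[:,2]-o[2]))[:,None]
    (cx,cy),(w,h),a=cv2.minAreaRect((Q[:,:2]*1000).astype(np.float32))
    return np.array([cx,cy]),(w,h),a,np.median(P[m][:,2])*1000,m.sum()
E
python3 - <<'E'
from h import *
np.set_printoptions(precision=4,suppress=True)
for n in["top","scene"]:
    c=camera(n)
    P=cloud(c); m=(abs(P[...,0]-.48)<.04)&(abs(P[...,1]-0)<.06); print(n,"mat z",np.median(P[m][:,2]),P[m][:,2].std())
    print("prog",rect(c,(.56,.22),.037,.13))
    print("tray",rect(c,(.59,-.245),.031,.14,.0035 if n=="top" else .0035))
    print("adA",rect(c,(.59,-.287),.036,.045,.003))
    print("adB",rect(c,(.59,-.205),.036,.045,.003))
    print("cover",rect(c,(.56,.22),.0455,.06,.003))
    print("knob",rect(c,(.565,.217),.0595,.025,.004))
    print("hooks",rect(c,(.588,.197),.062,.02,.004),rect(c,(.580,.248),.062,.02,.004))
E
```

```text
top mat z 0.0030345389147926147 0.0016617209295146564
prog (array([564.0154, 215.1234]), (154.25369262695312, 95.32256317138672), 10.64628791809082, np.float64(36.70699558937584), np.int64(3052))
tray (array([ 582.8197, -254.7248]), (208.08303833007812, 89.82199096679688), 86.21623229980469, np.float64(30.876153321739523), np.int64(2107))
adA (array([ 580.9458, -288.773 ]), (20.185684204101562, 66.2552261352539), 41.441253662109375, np.float64(35.64525745425583), np.int64(584))
adB (array([ 584.5992, -208.6698]), (47.03595733642578, 46.15038299560547), 28.32500648498535, np.float64(35.40344114343884), np.int64(587))
cover (array([554.7463, 218.6787]), (30.392024993896484, 55.885501861572266), 77.78430938720703, np.float64(45.17518236370821), np.int64(208))
knob (array([560.8597, 213.615 ]), (9.97421932220459, 7.729487895965576), 56.68142318725586, np.float64(56.39303085295128), np.int64(20))
hooks (array([590.6938, 194.9709]), (18.491056442260742, 5.187339782714844), 7.500934600830078, np.float64(60.54948859476746), np.int64(27)) (array([582.4745, 244.4445]), (18.327320098876953, 5.4
[... 820 characters left out ...]
5.41095865904588), np.int64(161))
knob (array([567.1362, 219.2276]), (12.93847370147705, 8.295650482177734), 20.080841064453125, np.float64(58.434132012631885), np.int64(21))
hooks (array([597.9724, 200.7491]), (18.714752197265625, 6.131368637084961), 21.05081558227539, np.float64(58.27508221677497), np.int64(23)) (array([588.4991, 248.1189]), (22.7492618560791, 6.123414039611816), 11.112773895263672, np.float64(59.271036788858105), np.int64(26))h.py:30: RuntimeWarning: divide by zero encountered in divide
  o,_=ray(c,(0,0)); Q=o+(Q-o)*((z-o[2])/(Q[:,2]-o[2]))[:,None]
h.py:30: RuntimeWarning: invalid value encountered in multiply
  o,_=ray(c,(0,0)); Q=o+(Q-o)*((z-o[2])/(Q[:,2]-o[2]))[:,None]
```

```bash
sed -i 's/np.ones((2,2))/np.ones((1,1) if r<.03 else (3,3))/' h.py
python3 - <<'E'
from h import *
np.set_printoptions(precision=4,suppress=True)
for n in["top","scene"]:
    c=camera(n)
    print("prog",rect(c,(.56,.22),.037,.13))
    print("tray",rect(c,(.585,-.25),.031,.14,.0035))
    print("adA",rect(c,(.583,-.29),.036,.045,.003))
    print("adB",rect(c,(.586,-.208),.036,.045,.003))
    print("cover",rect(c,(.56,.22),.0455,.06,.003))
    print("knob",rect(c,(.565,.217),.0595,.025,.004))
    print("hooks",rect(c,(.593,.197),.062,.02,.004),rect(c,(.585,.248),.062,.02,.004))
E
```

```text
prog (array([566.0925, 216.9264]), (154.16888427734375, 96.23875427246094), 10.43533706665039, np.float64(36.738955018929055), np.int64(3056))
tray (array([ 584.8974, -252.6458]), (208.1663360595703, 89.92032623291016), 86.23800659179688, np.float64(31.021619714717293), np.int64(2062))
adA (array([ 582.1365, -292.8206]), (46.44789505004883, 61.744232177734375), 87.2334213256836, np.float64(35.6590511789051), np.int64(515))
adB (array([ 587.488 , -210.7786]), (45.40932846069336, 60.79139709472656), 87.4085464477539, np.float64(35.53396452070086), np.int64(561))
cover (array([572.8726, 218.4718]), (14.155510902404785, 26.41518783569336), 0.21710185706615448, np.float64(45.46403952235954), np.int64(87))
knob (array([561.7655, 216.0003]), (7.962906837463379, 9.997440338134766), 0.22340549528598785, np.float64(59.26900074005498), np.int64(24))
hooks (array([592.4427, 197.2058]), (19.197917938232422, 5.398286819458008), 12.914673805236816, np.float64(60.86120116201122), np.int64(29)) (array([583.5007, 246.2549]), (19.879547119140625, 7.980705738067627), 0.37802132964134216, np.float64(61.1
[... 450 characters left out ...]
))
adB (array([ 591.5558, -211.2653]), (47.07020950317383, 63.07271957397461), 85.97000122070312, np.float64(35.78069440603119), np.int64(239))
cover (array([559.3578, 219.4434]), (30.5035457611084, 58.47941970825195), 75.46084594726562, np.float64(45.936998753456294), np.int64(163))
knob (array([565.3324, 216.3709]), (12.990532875061035, 8.319537162780762), 20.17719078063965, np.float64(58.86616386364074), np.int64(21))
hooks (array([596.2151, 197.8958]), (23.921722412109375, 5.794793128967285), 8.88727855682373, np.float64(61.51994427170004), np.int64(24)) (array([588.1446, 245.8515]), (25.651573181152344, 5.814573764801025), 11.219122886657715, np.float64(60.79368664938041), np.int64(25))
```

```bash
python3 - <<'E'
from h import *
np.set_printoptions(precision=3,suppress=True)
pin=np.array([.5405,.2315]); 
def pose(phi): a=np.radians(phi); return pin+.0278*np.array([np.cos(a),np.sin(a)])
phis=np.array([-33.4,-50,-70,-90,-110,-130,-150,-164]); psis=np.interp(phis,[-164,-33.4],[-35,95.5])
for p,s in zip(phis,psis): print(p,s,inverse_kinematics([*pose(p),.049],down(s)))
gripper_to(.26); print("w",current_width())
move_to([*pose(phis[0]),.12],down(psis[0]))
print(move_straight([*pose(phis[0]),.0495],rate=.1,threshold=8))
f0=np.array(current_force()); print(f0,current_ee_pos(),current_time_s())
for p,s in zip(phis[1:],psis[1:]):
    r=move_straight([*pose(p),.0495],down(s),rate=.05,threshold=15); print(p,r,np.array(current_force())-f0)
    if r: break
print(current_ee_pos(),current_time_s())
move_straight([*np.array(current_ee_pos())[:2],.10],rate=.15)
c=camera("top"); save(c,"top1.png"); print(current_time_s())
E
```

```text
-33.4 95.5 [-18.123  57.3   -12.265  87.874  17.402  36.708  56.574]
-50.0 78.91271056661563 [-19.545  56.678  -8.527  89.561  12.569  34.702  44.272]
-70.0 58.92802450229709 [-21.234  56.026  -4.771  91.766   7.373  32.516  28.797]
-90.0 38.94333843797857 [-23.288  55.5    -1.062  93.93    1.72   30.586  13.573]
-110.0 18.95865237366003 [-25.63   55.158   2.502  95.799  -4.22   29.134  -1.555]
-130.0 -1.026033690658494 [-28.151  55.035   5.866  97.155 -10.165  28.329 -16.838]
-150.0 -21.01071975497703 [-30.728  55.146   9.046  97.836 -15.809  28.267 -32.538]
-164.0 -35.0 [-32.502  55.367  11.197  97.867 -19.449  28.677 -43.87 ]
w 0.2627865127287913
False
[-0.191 -0.097 -0.034] [0.564 0.216 0.05 ] 5.2917
-50.0 False [-0.778  0.874  0.94 ]
-70.0 False [ 0.343 -0.183  0.282]
-90.0 False [-0.025 -0.128  0.826]
-110.0 False [-0.453  0.892 -0.495]
-130.0 False [0.285 0.068 0.14 ]
-150.0 False [ 0.543 -0.177 -0.286]
-164.0 False [ 0.444 -0.188 -0.474]
[0.514 0.224 0.049] 8.625
9.1583
```

```bash
python3 - <<'E'
from h import *
np.set_printoptions(precision=3,suppress=True)
move_straight([*np.array(current_ee_pos())[:2],.14],rate=.2)
gripper_to(.76)
move_to([.5843,-.2932,.12],down(86.4))
for n in["top","scene"]:
    c=camera(n); save(c,n+"2.png"); print("knob",rect(c,(.515,.225),.0595,.035,.004))
    print("pin", [ (l["p"],at_z(c,l["location"],.0455)) for l in landmark_of(n,"cover_pin")[:1]])
    print("knobL", [ (l["p"],at_z(c,l["location"],.0525)) for l in landmark_of(n,"cover_knob")[:1]])
print(current_time_s(),current_joint_positions())
import cv2
a=cv2.imread("pics/top2.png");s=cv2.imread("pics/scene2.png")
r=lambda i,x,y,w,h:cv2.resize(i[y:y+h,x:x+w],(400,300),interpolation=cv2.INTER_CUBIC)
cv2.imwrite("pics/m2.png",np.hstack([r(a,130,185,112,84),r(s,370,235,112,84)]))
E
```

```text
knob (array([515.006, 215.701]), (5.967030048370361, 6.003596305847168), 0.2608473598957062, np.float64(58.993588926103044), np.int64(16))
pin [(0.67, array([0.582, 0.25 , 0.045]))]
knobL [(0.53, array([0.518, 0.213, 0.052]))]
knob (array([518.63 , 216.478]), (13.926862716674805, 6.428536415100098), 19.405963897705078, np.float64(59.09156299206209), np.int64(18))
pin [(0.9, array([0.524, 0.227, 0.045]))]
knobL [(0.45, array([0.515, 0.223, 0.052]))]
12.325 [ 31.901  55.805 -19.09   73.443  19.557  53.911  95.489]
```

View pics/m2.png

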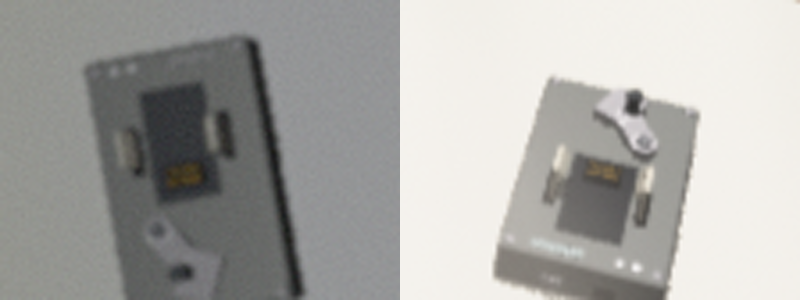

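```bash
python3 - <<'E'
from h import *
np.set_printoptions(precision=3,suppress=True)
gripper_to(.26)
move_to([.517,.216,.10],down(-50))
move_straight([.517,.216,.0495],rate=.12,threshold=8)
f0=np.array(current_force())
for d in [.004,.008,.012,.016]:
    r=move_straight([.517-.5*d,.216+.866*d,.0495],rate=.04,threshold=6); print(d,r,np.array(current_force())-f0,current_ee_pos())
    if r: break
p=np.array(current_ee_pos()); print(current_time_s())
move_straight([p[0]+.003,p[1]-.0052,.0495],rate=.1)
move_straight([p[0]+.003,p[1]-.0052,.12],rate=.25)
print(current_time_s())
gripper_to(.76)
move_to([.5843,-.2932,.10],down(86.4))
for n in["top","scene"]:
    c=camera(n); save(c,n+"3.png"); print("knob",rect(c,(.515,.225),.0595,.035,.004))
print(current_time_s())
E
```

```text
0.004 False [-0.012 -0.499  0.89 ] [0.515 0.22  0.05 ]
0.008 False [ 0.145 -1.032  1.501] [0.513 0.223 0.05 ]
0.012 False [  8.554 -16.289   1.475] [0.513 0.224 0.05 ]
0.016 False [ 14.847 -31.06   -0.405] [0.512 0.225 0.05 ]
16.575
17.2833
knob (array([515.006, 215.701]), (5.967030048370361, 6.003596305847168), 0.2608473598957062, np.float64(59.62655735856795), np.int64(16))
knob (array([517.098, 215.939]), (10.678470611572266, 6.428537845611572), 19.40602684020996, np.float64(59.51460589597238), np.int64(15))
20.0167
```

```bash
python3 - <<'E'
from h import *
np.set_printoptions(precision=4,suppress=True)
r=move_straight([.5843,-.2932,.010],rate=.1,threshold=6); print(r,current_ee_pos(),current_force())
if not r:
    gripper_to(.3); print("w",current_width()*85,current_grasp_force(),current_ee_pos(),current_force())
    move_straight([.5843,-.2932,.09],rate=.12); print("w",current_width()*85,current_grasp_force(),current_force())
    c=camera("scene"); save(c,"scene4.png")
print(current_time_s())
E
python3 -c "
import cv2
s=cv2.imread('pics/scene4.png')[120:270,150:350];cv2.imwrite('pics/m4.png',cv2.resize(s,(800,600),interpolation=2))"
```

```text
False [ 0.5846 -0.2933  0.0106] [ 0.1748  0.0509 -0.2136]
w 44.45173667697805 60.79277582466602 [ 0.5846 -0.2934  0.011 ] [-2.3305  1.0417  9.4207]
w 44.03167610352417 61.20209611952305 [-0.3737 -0.5265 -1.3435]
22.2667
```

View pics/m4.png

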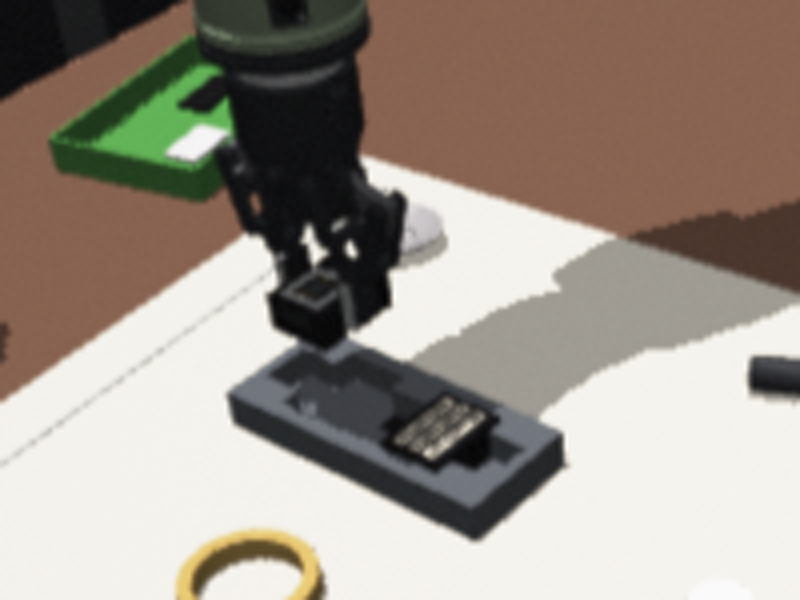

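```bash
python3 - <<'E'
from h import *
np.set_printoptions(precision=4,suppress=True)
X=.538;Y=.004
move_to([X,Y,.04],down(100.5))
r=move_straight([X,Y,.002],rate=.05,threshold=4); print(r,current_ee_pos(),current_force(),current_time_s())
gripper_to(.76)
move_straight([X,Y,.10],rate=.25)
gripper_to(1.0)
move_to([X,Y,.06],down(10.5))
r=move_straight([X,Y,.0125],rate=.1,threshold=6); print(r,current_ee_pos(),current_time_s())
if not r:
    gripper_to(.5); print("w",current_width()*85,current_grasp_force(),current_ee_pos(),current_force())
    gripper_to(1.0)
    move_straight([X,Y,.09],rate=.25)
    move_to([.45,.2,.2],down(10.5))
    for n in["top","scene"]:
        c=camera(n); save(c,n+"5.png"); print("ad",rect(c,(X,Y),.029,.05,.004)); print("prog",rect(c,(.56,.22),.037,.13))
        P=cloud(c)
print(current_time_s())
E
python3 -c "
import cv2
s=cv2.imread('pics/top5.png')[190:310,200:360];cv2.imwrite('pics/m5.png',cv2.resize(s,(800,600),interpolation=2))"
```

```text
True [0.5377 0.004  0.0049] [-1.5335 -0.3904 11.5581] 24.1
False [0.5381 0.004  0.0128] 26.975
w 59.91224118819207 62.81235694885254 [0.5382 0.004  0.0134] [-3.2112 -0.092  12.9462]
ad (array([537.1074,   3.032 ]), (61.9096794128418, 45.93157196044922), 10.283210754394531, np.float64(29.38804277273278), np.int64(604))
prog (array([566.1379, 216.9561]), (154.24110412597656, 95.99324035644531), 10.567644119262695, np.float64(36.73851266002242), np.int64(2923))
ad (array([539.8563,   2.9692]), (65.33059692382812, 46.59805679321289), 11.010368347167969, np.float64(29.770553464917747), np.int64(326))
prog (array([570.3434, 217.7985]), (157.19009399414062, 95.46678161621094), 10.726949691772461, np.float64(37.298815533214345), np.int64(2032))
29.2417
```

View pics/m5.png

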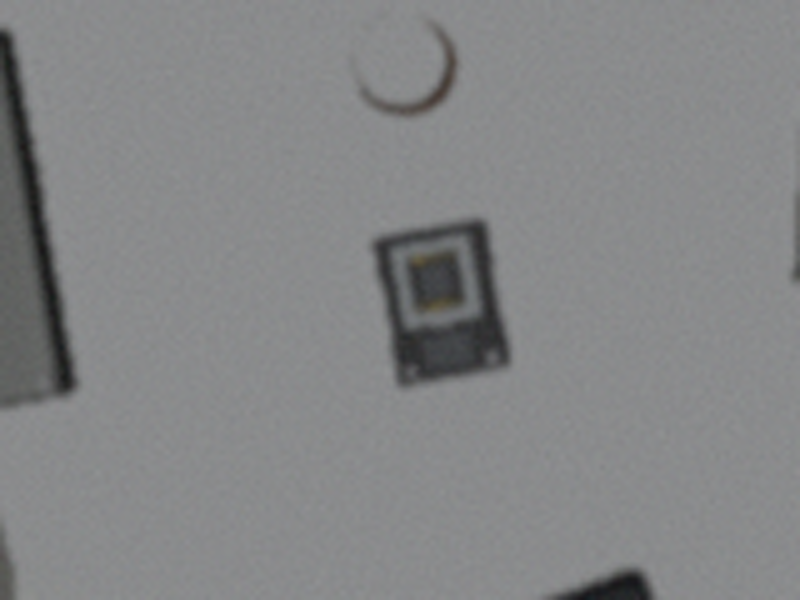

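```bash
python3 - <<'E'
from h import *
np.set_printoptions(precision=4,suppress=True)
X,Y=.538,.004; R=down(10.5)
move_to([X,Y,.05],R)
r=move_straight([X,Y,.0125],rate=.1,threshold=6); print(r)
gripper_to(.5); print("w",current_width()*85,current_grasp_force(),current_ee_pos())
move_straight([X,Y,.11],rate=.2)
S=np.array([.5896,.2225])
move_to([*S,.10],R); print("w",current_width()*85,current_time_s())
r=move_straight([*S,.066],rate=.08,threshold=6); f0=np.array(current_force()); print(r,current_ee_pos(),f0)
if not r:
  for z in np.arange(.064,.0475,-.002):
    r=move_straight([*S,z],rate=.03,threshold=20); f=np.array(current_force())-f0
    print(round(z,4),r,current_ee_pos(),f,np.round(current_torque(),2))
    if np.linalg.norm(f)>22: break
print(current_time_s())
E
```

```text
False
w 60.45025322783966 62.80934929847717 [0.5383 0.0041 0.0135]
w 59.90271727577953 32.7
False [0.5896 0.2223 0.0659] [ 0.5042 -0.5541 -0.9575]
0.064 False [0.5897 0.2225 0.0642] [-0.8709  0.503   0.1068] [ 0.03  0.02 -0.04]
0.062 False [0.5896 0.2225 0.062 ] [-1.6302  0.8923 -0.2563] [ 0.07  0.   -0.03]
0.06 False [0.5895 0.2227 0.0599] [ 0.0447  2.8348 -0.313 ] [0.19 0.01 0.02]
0.058 False [0.5897 0.2226 0.058 ] [0.0187 2.8218 0.4049] [ 0.37 -0.14 -0.08]
0.056 False [0.5899 0.2226 0.0561] [0.5388 3.2508 3.4846] [ 0.41 -0.28  0.02]
0.054 False [0.5897 0.2226 0.054 ] [1.0043 2.8038 1.4139] [ 0.45 -0.45  0.03]
0.052 False [0.5894 0.2225 0.0517] [ 1.4003  2.9927 -1.6142] [ 0.52 -0.4   0.07]
0.05 False [0.5894 0.2225 0.0497] [ 0.7765  3.1057 -2.5842] [ 0.47 -0.3   0.01]
0.048 False [0.5894 0.2223 0.0478] [-0.3701  1.7881 -0.6168] [ 0.15  0.07 -0.03]
35.525
```

```bash
python3 - <<'E'
from h import *
np.set_printoptions(precision=4,suppress=True)
S=np.array([.5896,.2225])
c=camera("scene"); save(c,"scene6.png")
f0=np.array(current_force()); print(f0,current_width()*85)
for z in np.arange(.047,.042,-.001):
    r=move_straight([*S,z],rate=.02,threshold=20); f=np.array(current_force())
    print(round(z,4),r,current_ee_pos(),f,np.round(current_torque(),2))
    if f[2]>22: break
c=camera("scene"); save(c,"scene7.png")
print(current_time_s())
import cv2
r=lambda i:cv2.resize(i[225:315,365:485],(400,300),interpolation=cv2.INTER_CUBIC)
cv2.imwrite("pics/m7.png",np.hstack([r(cv2.imread("pics/scene6.png")),r(cv2.imread("pics/scene7.png"))]))
E
```

```text
[-0.4069  0.4237 -0.8807] 60.053540872434695
0.047 False [0.5896 0.2224 0.0476] [-3.9998 -1.1806 10.1964] [-0.14  0.77 -0.05]
0.046 False [0.5896 0.2223 0.0475] [-9.8976 -2.3947 26.4165] [-0.56  2.08  0.01]
36.125
```

View pics/m7.png

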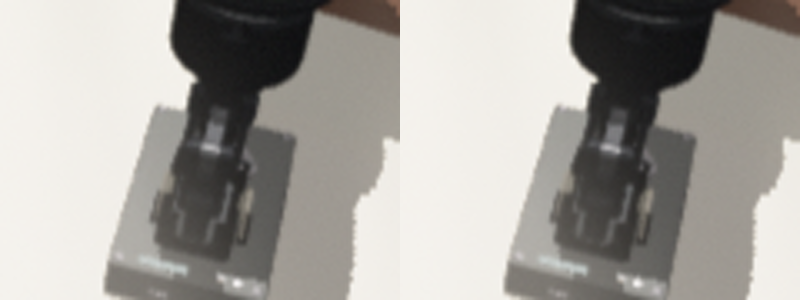

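```bash
python3 - <<'E'
from h import *
np.set_printoptions(precision=4,suppress=True)
S=np.array([.5896,.2225])
move_straight([*S,.0455],rate=.02); wait(.2); print(current_force(),current_ee_pos())
move_straight([*S,.0475],rate=.03); print(current_force())
gripper_to(.95); print(current_width()*85)
move_straight([*S,.13],rate=.15)
move_to([.45,.0,.25],down(10.5))
for n in["top","scene"]:
    c=camera(n); save(c,n+"8.png"); print("ad",rect(c,S,.063,.05,.0045)); print("prog",rect(c,(.56,.22),.037,.13)); print("knob",rect(c,(.515,.225),.0595,.025,.004))
print(current_time_s())
a=cv2.imread("pics/top8.png");s=cv2.imread("pics/scene8.png")
r=lambda i,x,y,w,h:cv2.resize(i[y:y+h,x:x+w],(400,300),interpolation=cv2.INTER_CUBIC)
cv2.imwrite("pics/m8.png",np.hstack([r(a,130,185,112,84),r(s,370,235,112,84)]))
E
```

```text
[-11.295   -3.3299  35.3996] [0.5896 0.2224 0.0474]
[-1.9033 -0.9136  6.388 ]
80.78508316065066
ad (array([588.5923, 219.0621]), (62.42365646362305, 50.01707458496094), 10.719791412353516, np.float64(63.15869376647411), np.int64(690))
prog (array([566.0903, 216.9086]), (154.34927368164062, 96.10287475585938), 10.730406761169434, np.float64(36.80998498998434), np.int64(2281))
knob (array([515.0063, 215.7011]), (8.488804817199707, 8.449274063110352), 45.431968688964844, np.float64(59.42131175399257), np.int64(22))
ad (array([592.2029, 219.3686]), (66.66888427734375, 48.86760711669922), 10.550830841064453, np.float64(63.664217985552554), np.int64(484))
prog (array([570.306 , 217.7921]), (157.16941833496094, 95.53382873535156), 10.78529167175293, np.float64(37.230773703671886), np.int64(1476))
knob (array([517.6002, 215.7265]), (9.840407371520996, 11.396706581115723), 79.420166015625, np.float64(58.928262959864696), np.int64(18))
39.0833
```

View pics/m8.png

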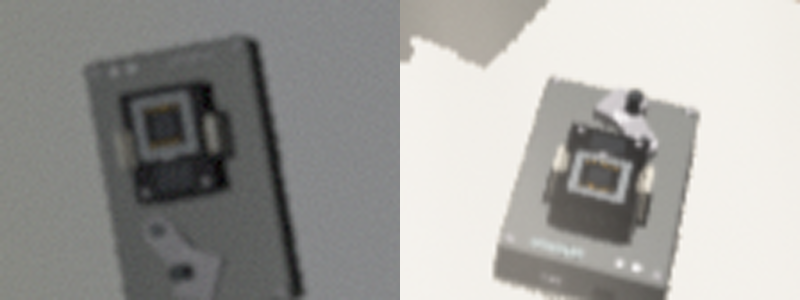

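```bash
python3 - <<'E'
from h import *
np.set_printoptions(precision=4,suppress=True)
a=np.radians(10.6); u=np.array([np.cos(a),np.sin(a)]); v=np.array([-u[1],u[0]])
for n,b in(("top",(1,1)),("scene",(-1.7,1))):
    c=camera(n); P=cloud(c)*1000
    pc=rect(c,(.56,.22),.037,.13)[0]; s=pc+22.5*u
    x=(P[...,:2]-s)@u; y=(P[...,:2]-s)@v; z=P[...,2]
    m=(abs(z-63)<5)&(abs(x)<36)&(abs(y)<35); e=m&(abs(x)>15)
    q=np.percentile
    print(n,"ends-only y range",q(y[e],[1,99]),"x range",q(x[m&(abs(y)<16)],[1,99]))
    mm=(abs(z-63)<8)&(abs(x)<27)&(abs(y)<15); A=np.c_[x[mm],y[mm],np.ones(mm.sum())]
    print("plane",np.linalg.lstsq(A,z[mm],rcond=None)[0],"case z",np.median(z[(x>38)&(x<50)&(abs(y)<40)]))
    for sg in(1,-1):
        h=(abs(x)<8)&(y*sg>18)&(y*sg<33)&(z>56)&(z<67); print("side",sg,h.sum(),q(y[h],[2,98]),q(z[h],[5,50,95]))
    for k in["hook_left_top","hook_right_top","adapter_center","adapter_ridge"]:
        L=landmark_of(n,k)[:1]
        if L: w=at_z(c,L[0]["location"],{"h":.062,"a":.050 if k[-1]=="r" else .051}[k[0]])[:2]*1000-s; print(k,round(L[0]["p"],2),w@u,w@v)
E
```

```text
top ends-only y range [-22.6046  22.8755] x range [-30.5464  30.4236]
plane [ 0.0145  0.0236 63.4689] case z 36.804886860467434
side 1 34 [18.2272 28.3251] [57.3755 60.8904 64.0605]
side -1 35 [-26.4993 -18.4764] [57.0699 60.5462 65.2277]
hook_left_top 0.89 -1.3710274162864637 27.456929002796326
hook_right_top 0.84 -10.78561484255341 -27.159327997476474
adapter_center 0.86 1.1971891135213792 -4.644532114070196
adapter_ridge 0.6 2.056182208264428 23.59980652486317
scene ends-only y range [-23.7404  21.7425] x range [-32.9961  29.9166]
plane [ 0.0129 -0.002  64.0618] case z 37.13976886653145
side 1 22 [20.4949 27.2302] [56.5994 60.9931 62.6441]
side -1 26 [-27.3194 -18.527 ] [56.7768 61.4504 64.3274]
hook_left_top 0.97 -1.1789110968344056 23.825956187909526
hook_right_top 0.97 -1.9084920721613359 -20.081093344067085
adapter_center 0.64 -1.8077956566087985 -3.5859976630450086
adapter_ridge 0.89 2.850474927671899 23.3836214285576
```

```bash
python3 -c "
from cell import *
print(job_done())"
```

```text
the job is handed in; nothing more can be done
None
```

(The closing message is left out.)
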